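# Swing the label reader over the flat parcel and scan it

### The arm

A 6-joint arm with a two-finger parallel gripper is mounted at the origin on the work surface. World frame = base frame: x ahead of the robot, y to its left, z up, the work surface at z = 0. Lengths are in m, angles in rad, forces in N, time in s.
With the tool pointing down it reaches from about 0.375 to 0.975 m from the base axis. Payload 3.8 kg.
Tool frame: the origin (TCP) lies where the fingers leave the gripper's body, on its centre line; the fingertips stand manip.finger_overhang ahead of it and the grasp point (between the pads) lies 45 mm ahead of it (manip.finger_overhang is the distance from the TCP to the fingertips, in m); z points along the fingers, y is the line along which they close (so a half turn about z gives the same grasp; the last joint's range is limited). The gripper opens to 88 mm and grips with 3 to 60 N. Pads are 18 mm wide; open, the fingers measure 123 mm over their backs; the gripper's body (75 mm by 187 mm) begins 45 mm behind the grasp point.
Start: joints at [-1.25, 0.264, 1.604, -0, 1.274, -0.037], TCP at [0.236, -0.632, 0.303] pointing down, gripper open.
Joint ranges: [-2.63, 2.63], [-0.94, 2.18], [0.31, 2.57], [-1.31, 4.45], [0, 2.66], [-2.55, 2.55]. Speed limits (rad/s): [2.57, 2.57, 3.14, 3.14, 3.14, 3.14].

### API

Orientations are given as a rotation vector (axis times angle).
In Python, from bench import manip gives the robot as it stands.
- The arm moves only by the tool carry_out, never from a script. Its argument "plan" is a list of rows, each a list of 2 entries, a list of its own where there are three numbers: the shift along the world's x, y, z in cm, then the turn, a rotation vector about the world's x, y, z in rad. In form: [[[tx, ty, tz], [rx, ry, rz]], ...]. A call has 1 to 12 rows; each row shifts and turns the commanded pose from where the row before left it; what a row does not reach is not made up. A row lasts 1/10 s, in which the tool goes at most 50 mm and 8.59 degrees, less where a joint would pass 70% of its speed; a pose out of reach is approached as far as the arm can. A call with a gripper value outside its range is refused whole. "hand" is the finger opening in cm, from 0 to 8.81, set as the call begins (left out, the last holds). The fingers move at their own pace and stop on an object; the grip force is fixed at half the most. Time passes only in rows, so rows that do not move let the fingers close. It gives the time, the measured TCP pose, the force, the opening and the grip force at its end, in the units of the state.
- manip.observe(): the state, without advancing time (a new reading comes with each control period).
- manip.grab_frame(name): name is "scene" or "side" or "wrist"; returns a dict with "img" (400x640x3 uint8, red, green, blue), "mtx" (3x3 intrinsics, pixels), "position" and "rotation" of the camera in the world. Camera axes: x right, y down, z forward; pixel columns grow to the right and rows downward; lengths in m; the calibration is good to about 2 mm. A picture is of the moment at which its call begins. There is no depth.
- manip.job_done(): hands the job in; it is judged then, once.
The state is a dict: "clock": time; "joint_pos": joint angles; "joint_velocities": joint speeds; "joint_efforts": joint torques, N m; "tcp_pos": TCP position; "tcp_rot": TCP orientation; "contact_force": force on the tool from outside, world axes, zero at the start; "wrist_torque": the same for the moment, N m; "gripper_width": finger opening in m; "grasp_force": force on a finger pad.
Only numpy, scipy, OpenCV 4.12 (cv2) and the standard library are available. Lean on these libraries where they do the work, as an engineer would, in place of code of your own. Each camera call takes 0.05 s, during which the arm holds its last target. There are 200 camera calls.

### The job

On the parcel counter an overhead label reader hangs on a swing arm between two parcels. With a fingertip, gently push the arm round until the reader head is centred over the label of the flat parcel (the low one, not the tall one), leave it there, then press the key on top of the head all the way down to scan and let go. Do not pinch the arm, and leave the parcels and the other things on the counter where they are.

Things in the scene. Friction and masses are not known exactly. Their poses are not given: they have to be found in the camera images.
- stand: The fixed stand of the label reader, screwed to the counter: a 130 x 130 x 10 mm dark steel plate, an upright aluminium column 25 mm in diameter on its middle, and on the column the swing arm. Origin: on the column's axis at counter height; z is up and is the axis the arm turns about.
- boom (a joint): Angle of the swing arm about the column's upright axis, rad, from -1.5 to 1.5; 0 is along the stand's own -x axis, positive is counter-clockwise seen from above. It turns with a light friction (about 0.1 N m, under 1 N at the fingertip) and stays where it is left. Its black hub on the column is 46 mm in diameter, hub top 247 mm above the counter.
- bar_mid (a point): Middle of the swing arm's bare bar, 110 mm from the column's axis and 225 mm above the counter. The bar is a level aluminium flat bar, 16 mm wide and 24 mm tall, bare and free to be pushed on either side between 25 and 190 mm from the axis.
- reader_window (a point): Centre of the round glass window under the reader head, 240 mm from the column's axis and 186 mm above the counter; the head looks straight down from here. The head is a grey box at the end of the arm, from 200 to 280 mm from the axis, 60 mm wide, from 189 to 245 mm above the counter.
- scan_key (a joint): Travel of the scan key, m: 0 up, 0.005 fully down. Spring return; it takes about 1.6 N to start and 3.6 N to hold fully down. A press of 0.004 or more scans.
- key_top (a point): Centre of the top face of the scan key, a round white key of 28 mm diameter on top of the reader head right above the window, standing 8 mm proud of the head, 253 mm above the counter. It moves straight down.
- flat_parcel_label (a point): Centre of the paper label on the top face of the flat parcel, 50 mm above the counter. The label is 100 x 76 mm with black bars. The label's centre is within about 12 mm of the circle on which the reader window travels.
- flat_parcel: The low, flat cardboard parcel, 190 x 130 x 50 mm (its own x, y, z), loose on the counter. Origin at the centre of its underside.
- tall_parcel: The tall cardboard parcel, 130 x 120 x 110 mm, with the same kind of label, loose on the counter, on the other side of the arm's starting place. Not to be scanned. Origin at the centre of its underside.
- tape_roll: Roll of brown packing tape lying flat, 100 mm diameter, 48 mm high, loose. Origin at the centre of its underside.
- tape_dispenser: Black desk tape dispenser, 165 x 60 mm, 91 mm high, loose. Origin at the centre of its underside.
- pen_cup: Dark steel pen cup, 76 mm diameter, 95 mm high, pens up to 150 mm, loose. Origin at the centre of its underside.
Not all that is in view belongs to the job. Leave any green or orange look-alike of the flat_parcel alone.

How it is judged:
On the way, in this order (a step that is already met when the one before it is completed fails the run):
1. the reader head stands still over the flat parcel's label (horizontal distance between reader_window and flat_parcel_label below 0.025 m and velocity of joint boom between -0.05 and 0.05 rad/s and value of joint scan_key below 0.002 m), for 0.3 s.
2. the scan key is pressed fully down with the head over that label (value of joint scan_key above 0.004 m and horizontal distance between reader_window and flat_parcel_label below 0.025 m), for 0.04 s.
At the end, for the whole second after the job is handed in: The reader window is within 25 mm (seen from above) of the centre of the flat parcel's label, the arm is at rest, the scan key is up again after its press, and both parcels are within 15 mm of where they were (horizontal distance between reader_window and flat_parcel_label below 0.025 m and velocity of joint boom between -0.03 and 0.03 rad/s and value of joint scan_key below 0.001 m and distance of each of flat_parcel, tall_parcel from where it was at the start of the episode below 0.015 m); the robot touches nothing.
It fails at once if the flat parcel is shifted or lifted by more than 15 mm (distance of flat_parcel from where it was at the start of the episode above 0.015 m).
It fails at once if the tall parcel is shifted or lifted by more than 15 mm (distance of tall_parcel from where it was at the start of the episode above 0.015 m).
It fails at once if the tape roll, tape dispenser or pen cup is shifted or lifted by more than 20 mm (distance of any of tape_roll, tape_dispenser, pen_cup from where it was at the start of the episode above 0.02 m).
It fails at once if the reader is pinched, or pushed or pressed with more than 30 N (contact force between any of the fingers, the arm and stand above 30 N).
It fails at once if the scan key is pressed while the head is not over the flat parcel's label (value of joint scan_key above 0.004 m and horizontal distance between reader_window and flat_parcel_label above 0.03 m).
It also fails if it takes over 43 s, if anything falls off the work surface, if the arm or the gripper's body presses on something with over 40 N, if the wrist force passes 120 N, or if a joint passes its speed limit or range.

## Working session

There is one attempt and no reset: what is moved stays moved. The work goes in short steps, Python scripts to look and compute and a tool call to move; the robot and the scene stay as the last step left them, time stands still between calls to the robot, and variables do not carry over. Pictures are saved under pics/ and viewed, at most 10 in all, crops included, and the job is handed in when it is done.

Besides the shell and the picture viewer there is one more tool, called after "Call:" as name(argument=value, ...), one argument or row to a line, values as JSON. carry_out: Moves the arm, as the interface text tells. Its arguments: {"type":"object","properties":{"plan":{"type":"array"},"hand":{"type":"number"}},"required":["plan"]}

```bash
mkdir -p pics
cat > h.py <<'E'
import numpy as np, cv2
from bench import manip
def ray(f,u,v):
    K=np.array(f["mtx"]);R=np.array(f["rotation"])
    if R.shape!=(3,3): R=cv2.Rodrigues(R)[0]
    return np.array(f["position"]),R@np.linalg.inv(K)@np.array([u,v,1.])
def onz(f,u,v,z):
    p,d=ray(f,u,v); return p+d*(z-p[2])/d[2]
def proj(f,P):
    K=np.array(f["mtx"]);R=np.array(f["rotation"])
    if R.shape!=(3,3): R=cv2.Rodrigues(R)[0]
    q=K@R.T@(np.array(P)-np.array(f["position"])); return q[:2]/q[2]
E
python3 - <<'E'
from h import *
import pickle
o=manip.observe();print(o["clock"],o["tcp_pos"],o["tcp_rot"],o["gripper_width"],manip.finger_overhang)
fs={n:manip.grab_frame(n) for n in("scene","side")}
pickle.dump(fs,open("f0.pkl","wb"))
for n,f in fs.items():
    print(n,f["position"],np.shape(f["rotation"]));cv2.imwrite(f"pics/{n}0.png",f["img"][:,:,::-1])
E
```

```text
0.0 [ 0.2362148  -0.63172629  0.3013898 ] [-3.08930710e+00 -5.58596416e-01  4.87734734e-04] 0.08828071475433143 0.064
scene [0.95886755 0.59045075 1.18994056] (3,)
side [0.1662794  0.76235029 0.9057395 ] (3,)
```

View pics/scene0.png

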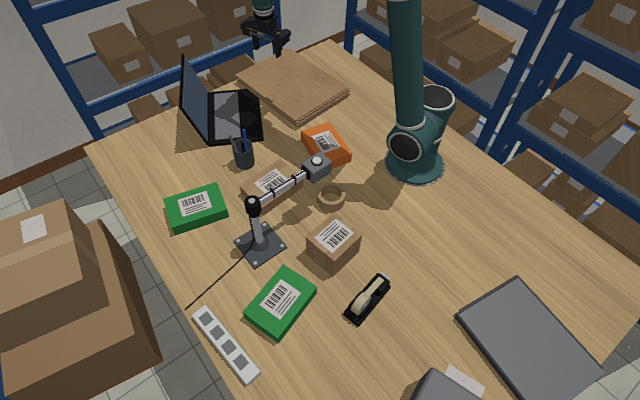

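View pics/side0.png

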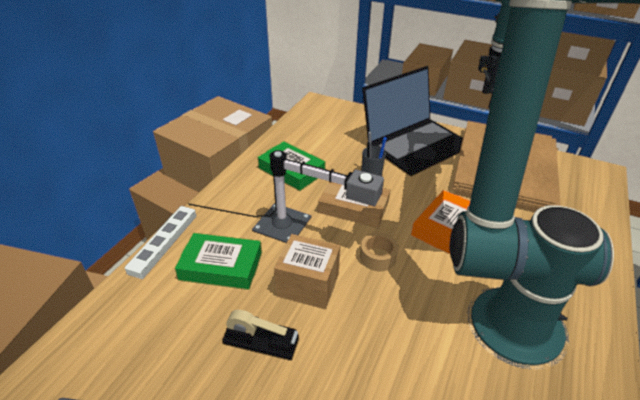

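The scene view shows the reader head at about (317,165) and its hub at (253,202). The flat brown parcel is at about (268,183), partly under the bar. The tall parcel is at (333,245) and the tape roll at (331,195). In the side view the flat parcel is at (352,203), behind the head. I'll enlarge both views.

Run:
```python
from h import *
import pickle
fs=pickle.load(open("f0.pkl","rb"))
a=fs["scene"]["img"][130:280,220:370];b=fs["side"]["img"][130:280,255:405]
c=np.hstack([cv2.resize(x,(400,400),interpolation=cv2.INTER_CUBIC) for x in(a[:100,:100],b[:100,50:150])])
cv2.imwrite("pics/crop.png",c[:,:,::-1])
s=fs["scene"];d=fs["side"]
print("hub",onz(s,253,199,.247),onz(d,278,155,.247));print("key",onz(s,317,160,.253),onz(d,366,178,.253))
print("tall",onz(s,335,235,.11),onz(d,308,256,.11)); print("lab",onz(s,270,182,.05))
```

```text
hub [ 0.6671677  -0.05845418  0.247     ] [ 0.67179183 -0.05291161  0.247     ]
key [ 0.43429236 -0.06150838  0.253     ] [ 0.43016253 -0.05555382  0.253     ]
tall [0.49881226 0.11534123 0.11      ] [0.50155418 0.11501058 0.11      ]
lab [ 0.51782366 -0.22098631  0.05      ]
```

View pics/crop.png

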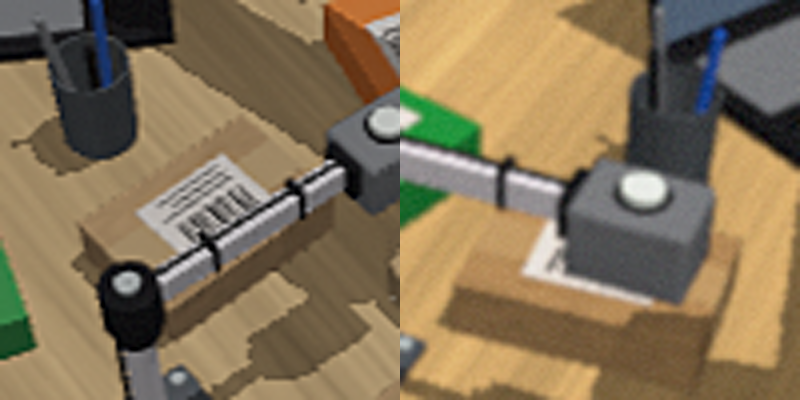

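The crop shows the label's top corner at scene (276,169) and its left corner at (254.5,182). Its right corner, near (287,178), may be cut off by the bar. The parcel's top-face corners are at about (240.5,187) and (281,160).

Run:
```python
from h import *
import pickle
fs=pickle.load(open("f0.pkl","rb"));s=fs["scene"];d=fs["side"]
P=lambda f,u,v:onz(f,u,v,.05)[:2]
T,L,R=P(s,276,168.8),P(s,254.5,182.2),P(s,287.5,178.8)
A,B=P(s,240.5,187),P(s,281.3,160)
print("label T L R",T,L,R,np.linalg.norm(T-L),np.linalg.norm(T-R))
print("parcel",A,B,np.linalg.norm(A-B),"C",P(s,303,179))
print("side",P(d,335.5,198),P(d,368.75,205.5),np.linalg.norm(P(d,335.5,198)-P(d,368.75,205.5)))
print("side parcel near-left,near-right",P(d,418.5-0,0) if 0 else P(d,305+(455-400)/4,130+287/4),P(d,305+(720-400)/4,130+325/4))
u=(T-L)/np.linalg.norm(T-L);n=np.array([-u[1],u[0]])
if n[1]<0:n=-n
c=(T+L)/2+n*.038;u2=(B-A)/np.linalg.norm(B-A);n2=np.array([-u2[1],u2[0]]);n2=n2 if n2[1]>0 else -n2
print("ctr",c,(A+B)/2+n2*.065)
h=np.array([.6695,-.0557]);k=np.array([.432,-.0585])
for q in(c,(A+B)/2+n2*.065):
    w=q-h;print(np.linalg.norm(w),np.arctan2(*w[::-1]))
print(np.linalg.norm(k-h),np.arctan2(*(k-h)[::-1]))
for n,f in fs.items():
  g=cv2.cvtColor(f["img"],cv2.COLOR_RGB2HSV)
```

```text
label T L R [ 0.46602812 -0.25892598] [ 0.56205311 -0.2533339 ] [ 0.45986463 -0.1954743 ] 0.09618767819215165 0.06375033164818195
parcel [ 0.61282639 -0.2647133 ] [ 0.42618414 -0.28240781] 0.1874791304403282 C [ 0.41625159 -0.16131479]
side [ 0.55841955 -0.17788451] [ 0.45700789 -0.18992071] 0.1021234328047459
side parcel near-left,near-right [ 0.59573835 -0.14028512] [ 0.40569563 -0.18701657]
ctr [ 0.5118314  -0.21819422] [ 0.51337049 -0.2088507 ]
0.22641501020852198 -2.341123236592457
0.2187042830166119 -2.3658256242020554
0.23751650468967414 -3.129803726072992
```

The label's four corners from the two views average to about (0.511,-0.219). The boom has to turn about +0.79 rad, counter-clockwise. I'll cross over the bar with the fingers closed and push from its +y side.

Call:
carry_out(
  hand=0,
  plan=[
    [[0, 0, 4], [0, 0, 0]],
    [[0, 0, 4], [0, 0, 0]],
    [[1.8, 4, 0], [0, 0, 0]],
    [[1.8, 4, 0], [0, 0, 0]],
    [[1.8, 4, 0], [0, 0, 0]],
    [[1.8, 4, 0], [0, 0, 0]],
    [[1.8, 4, 0], [0, 0, 0]],
    [[1.8, 4, 0], [0, 0, 0]],
    [[1.8, 4, 0], [0, 0, 0]],
    [[1.8, 4, 0], [0, 0, 0]],
    [[1.8, 4, 0], [0, 0, 0]],
    [[1.8, 4, 0], [0, 0, 0]],
  ],
)

```text
clock: 1.3
tcp_pos: [0.4165, -0.2304, 0.3824]
tcp_rot: [-3.091, -0.559, 0.0]
contact_force: [0.7, -0.4, 0.2]
gripper_width: 0.0005
grasp_force: 0.0
```

Call:
carry_out(
  plan=[
    [[1.8, 4, 0], [0, 0, 0]],
    [[1.8, 4, 0], [0, 0, 0]],
    [[1.8, 4, 0], [0, 0, 0]],
    [[1.8, 4, 0], [0, 0, 0]],
    [[1.8, 4, 0], [0, 0, 0]],
    [[1.6, 3.5, 0], [0, 0, 0]],
    [[0, 0, 0], [0, 0, 0]],
    [[0, 0, 0], [0, 0, 0]],
  ],
)

```text
clock: 2.1
tcp_pos: [0.5222, 0.0033, 0.382]
tcp_rot: [3.091, 0.562, -0.003]
contact_force: [-0.5, -0.6, -0.3]
gripper_width: 0.0004
grasp_force: 0.0
```

Call:
carry_out(
  plan=[
    [[0, 0, -3], [0, 0, 0]],
    [[0, 0, -3], [0, 0, 0]],
    [[0, 0, -3], [0, 0, 0]],
    [[0, 0, -1], [0, 0, 0]],
    [[0, 0, 0], [0, 0, 0]],
    [[0, -1, 0], [0, 0, 0]],
    [[0, -1, 0], [0, 0, 0]],
    [[-0.1, -0.5, 0], [0, 0, 0]],
    [[-0.1, -0.4, 0], [0, 0, 0]],
    [[-0.1, -0.4, 0], [0, 0, 0]],
    [[0, -0.4, 0], [0, 0, 0]],
    [[0, -0.4, 0], [0, 0, 0]],
  ],
)

```text
clock: 3.3
tcp_pos: [0.5193, -0.0383, 0.2828]
tcp_rot: [-3.091, -0.559, -0.0]
contact_force: [-0.4, 0.5, 0.2]
gripper_width: 0.0007
grasp_force: 0.2
```

Call:
carry_out(
  plan=[
    [[-0.1, -0.5, 0], [0, 0, 0]],
    [[-0.1, -0.5, 0], [0, 0, 0]],
    [[0, -0.5, 0], [0, 0, 0]],
    [[0, -0.5, 0], [0, 0, 0]],
    [[0.1, -0.5, 0], [0, 0, 0]],
    [[0.1, -0.5, 0], [0, 0, 0]],
    [[0.1, -0.5, 0], [0, 0, 0]],
    [[0.1, -0.5, 0], [0, 0, 0]],
    [[0.1, -0.5, 0], [0, 0, 0]],
    [[0.1, -0.4, 0], [0, 0, 0]],
    [[0.1, -0.3, 0], [0, 0, 0]],
    [[0, 0, 0], [0, 0, 0]],
  ],
)

```text
clock: 4.5
tcp_pos: [0.5245, -0.0907, 0.2827]
tcp_rot: [3.091, 0.558, 0.0]
contact_force: [0.1, -0.4, 0.0]
gripper_width: 0.0004
grasp_force: 0.0
```

Call:
carry_out(
  plan=[
    [[0.1, -0.4, 0], [0, 0, 0]],
    [[0.1, -0.5, 0], [0, 0, 0]],
    [[0.1, -0.5, 0], [0, 0, 0]],
    [[0.1, -0.5, 0], [0, 0, 0]],
    [[0.2, -0.5, 0], [0, 0, 0]],
    [[0.2, -0.5, 0], [0, 0, 0]],
    [[0.2, -0.4, 0], [0, 0, 0]],
    [[0.1, -0.2, 0], [0, 0, 0]],
    [[0, -0.1, 0], [0, 0, 0]],
    [[0, 0, 0], [0, 0, 0]],
    [[0, 0, 0], [0, 0, 0]],
  ],
)

```text
clock: 5.6
tcp_pos: [0.5353, -0.1263, 0.2827]
tcp_rot: [3.091, 0.559, -0.0]
contact_force: [0.3, 0.6, -0.5]
gripper_width: 0.0004
grasp_force: 0.0
```

Run:
```python
from h import *
import pickle
fs={n:manip.grab_frame(n) for n in("scene","side")}
pickle.dump(fs,open("f1.pkl","wb"))
c=np.hstack([cv2.resize(fs["scene"]["img"][110:260,220:370],(400,400)),cv2.resize(fs["side"]["img"][110:260,260:410],(400,400))])
cv2.imwrite("pics/c1.png",c[:,:,::-1])
```

```text
(no output)
```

View pics/c1.png

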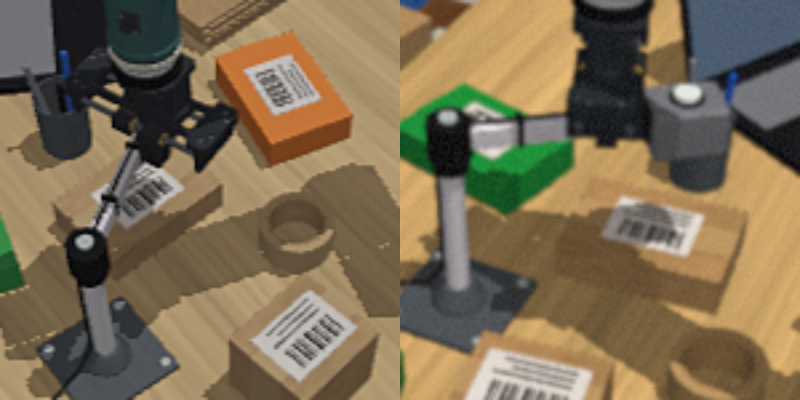

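In the side crop the label is now fully visible, with its centre at crop (654,221). The key is at (687,94), and the hub top in its original position.

Run:
```python
from h import *
import pickle
fs=pickle.load(open("f1.pkl","rb"));d=fs["side"];s=fs["scene"]
k=150/400
S=lambda x,y:(260+(x-400)*k,110+y*k)
C=lambda x,y:(220+x*k,110+y*k)
lab=np.mean([onz(d,*S(*q),.05) for q in((618,187),(708,203),(690,253),(602,240))],0)
key=onz(d,*S(687,92),.253)
hubs=[onz(d,*S(449,117),.247),onz(s,*C(86,241),.247)]
print("label",lab,"key",key,"hubs",hubs)
h=(hubs[0]+hubs[1])/2
for q in(lab,key):
    w=(q-h)[:2];print(np.linalg.norm(w),np.arctan2(*w[::-1])+np.pi)
```

```text
label [ 0.51485542 -0.22818961  0.05      ] key [ 0.47919607 -0.19373823  0.253     ] hubs [array([ 0.67345528, -0.05777551,  0.247     ]), array([ 0.67147473, -0.05564196,  0.247     ])]
0.23290872408576524 0.8275236202449969
0.23691762939151406 0.6167469873965086
```

Call:
carry_out(
  plan=[
    [[0.2, -0.3, 0], [0, 0, 0]],
    [[0.2, -0.4, 0], [0, 0, 0]],
    [[0.2, -0.4, 0], [0, 0, 0]],
    [[0.2, -0.4, 0], [0, 0, 0]],
    [[0.3, -0.4, 0], [0, 0, 0]],
    [[0.2, -0.3, 0], [0, 0, 0]],
    [[0.2, -0.2, 0], [0, 0, 0]],
    [[0.1, -0.2, 0], [0, 0, 0]],
    [[0, 0, 0], [0, 0, 0]],
    [[0, 0, 0], [0, 0, 0]],
  ],
)

```text
clock: 6.7
tcp_pos: [0.5514, -0.1524, 0.2827]
tcp_rot: [3.091, 0.559, 0.0]
contact_force: [-0.5, 0.0, 0.6]
gripper_width: 0.0005
grasp_force: 0.0
```

Run:
```python
from h import *
import pickle
fs={n:manip.grab_frame(n) for n in("scene","side")}
pickle.dump(fs,open("f2.pkl","wb"))
c=np.hstack([cv2.resize(fs["scene"]["img"][130:230,230:330],(400,400),interpolation=cv2.INTER_CUBIC),cv2.resize(fs["side"]["img"][120:220,310:410],(400,400),interpolation=cv2.INTER_CUBIC)])
cv2.imwrite("pics/c2.png",c[:,:,::-1])
```

```text
(no output)
```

View pics/c2.png

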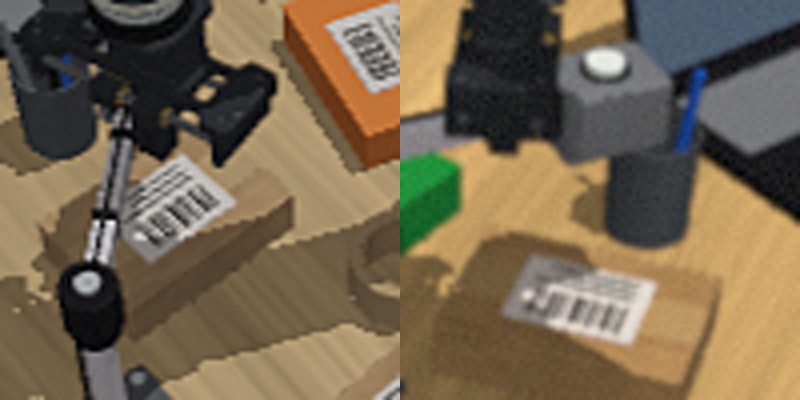

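The side crop shows the key at (605,62), and label corners at (533,257), (658,281), (640,342) and (502,310). The scene crop shows label corners at (183,154) and (155,262), which are opposite each other.

Run:
```python
from h import *
import pickle
fs=pickle.load(open("f2.pkl","rb"));d=fs["side"];s=fs["scene"]
S=lambda x,y:(310+(x-400)/4,120+y/4)
C=lambda x,y:(230+x/4,130+y/4)
l1=np.mean([onz(d,*S(*q),.05) for q in((533,257),(658,281),(640,342),(502,310))],0)
l2=onz(s,*C(169,208),.05)
c4=[onz(s,*C(*q),.05)[:2] for q in((183,154),(237,205),(155,262))]
print([np.linalg.norm(c4[i]-c4[i+1]) for i in(0,1)])
key=onz(d,*S(605,62),.253)
print("label",l1,l2,(c4[0]+c4[2])/2,"key",key)
h=np.array([.671,-.0560])
for q in(l1,l2,key):
    w=(q[:2]-h);print(np.linalg.norm(w),np.arctan2(*w[::-1])+np.pi)
```

```text
[np.float64(0.07822410682942212), np.float64(0.09376137978256495)]
label [ 0.51093227 -0.22113955  0.05      ] [ 0.51146852 -0.21617479  0.05      ] [ 0.51035591 -0.21726186] key [ 0.51078336 -0.22747868  0.253     ]
0.22998423304462776 0.8009925419220587
0.22606692546015325 0.7874103438176561
0.23467916672309025 0.8193380785848356
```

The head is centred to about 10 mm, so I'll back off, lift and move over the key.

Call:
carry_out(
  plan=[
    [[-0.5, 0.5, 0], [0, 0, 0]],
    [[-1, 0.9, 0], [0, 0, 0]],
    [[-1.5, 1.4, 0], [0, 0, 0]],
    [[0, 0, 3], [0, 0, 0]],
    [[0, 0, 3], [0, 0, 0]],
    [[0, 0, 2], [0, 0, 0]],
    [[-0.3, -2.5, 0], [0, 0, 0]],
    [[-0.3, -3, 0], [0, 0, 0]],
    [[-0.3, -3, 0], [0, 0, 0]],
    [[-0.3, -1.9, 0], [0, 0, 0]],
    [[0, 0, 0], [0, 0, 0]],
    [[0, 0, 0], [0, 0, 0]],
  ],
)

```text
clock: 8.0
tcp_pos: [0.5088, -0.2276, 0.3626]
tcp_rot: [-3.091, -0.558, 0.0]
contact_force: [0.6, 0.5, -0.3]
gripper_width: 0.0007
grasp_force: 0.0
```

Run:
```python
from h import *
import pickle
fs={n:manip.grab_frame(n) for n in("scene","side")}
pickle.dump(fs,open("f3.pkl","wb"));o=manip.observe();print(o["tcp_pos"])
for n in fs: print(n,"tip px",proj(fs[n],o["tcp_pos"]-np.array([0,0,.064])))
c=np.hstack([cv2.resize(fs["scene"]["img"][120:220,230:330],(400,400),interpolation=cv2.INTER_CUBIC),cv2.resize(fs["side"]["img"][90:190,310:410],(400,400),interpolation=cv2.INTER_CUBIC)])
cv2.imwrite("pics/c3.png",c[:,:,::-1])
```

```text
[ 0.50919098 -0.22709797  0.36270237]
scene tip px [264.98399735 128.84822225]
side tip px [362.95419766 120.9654697 ]
```

View pics/c3.png

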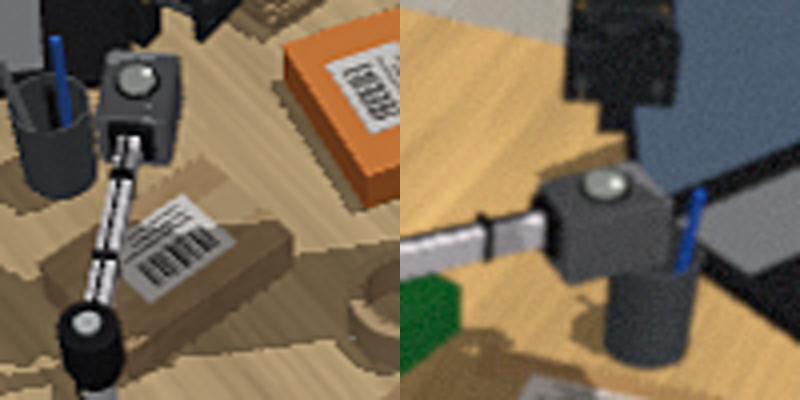

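The arm stayed where it was left. The key is at (137,79) in the scene crop and (605,183) in the side crop. Next I'll triangulate the key.

Run:
```python
from h import *
import pickle
fs=pickle.load(open("f3.pkl","rb"))
print(onz(fs["scene"],230+137/4,120+77/4,.253),onz(fs["side"],310+205/4,90+182/4,.253))
```

```text
[ 0.51387167 -0.23138922  0.253     ] [ 0.51078336 -0.22747868  0.253     ]
```

Call:
carry_out(
  plan=[
    [[0.3, -0.2, -1.5], [0, 0, 0]],
    [[0, 0, -1.5], [0, 0, 0]],
    [[0, 0, -0.9], [0, 0, 0]],
    [[0, 0, 0], [0, 0, 0]],
    [[0, 0, -0.3], [0, 0, 0]],
    [[0, 0, -0.2], [0, 0, 0]],
    [[0, 0, -0.2], [0, 0, 0]],
    [[0, 0, -0.1], [0, 0, 0]],
    [[0, 0, -0.1], [0, 0, 0]],
    [[0, 0, 0], [0, 0, 0]],
    [[0, 0, 0], [0, 0, 0]],
  ],
)

```text
clock: 9.2
tcp_pos: [0.5126, -0.2304, 0.3152]
tcp_rot: [3.091, 0.559, 0.001]
contact_force: [0.4, -0.1, 1.6]
gripper_width: 0.0005
grasp_force: 1.1
```

Call:
carry_out(
  plan=[
    [[0, 0, -0.1], [0, 0, 0]],
    [[0, 0, -0.1], [0, 0, 0]],
    [[0, 0, -0.1], [0, 0, 0]],
    [[0, 0, 0], [0, 0, 0]],
    [[0, 0, 0], [0, 0, 0]],
  ],
)

```text
clock: 9.7
tcp_pos: [0.5127, -0.2304, 0.3123]
tcp_rot: [3.091, 0.559, 0.002]
contact_force: [0.2, -0.5, 5.4]
gripper_width: 0.0006
grasp_force: 2.6
```

Call:
carry_out(
  plan=[
    [[0, 0, -0.05], [0, 0, 0]],
    [[0, 0, 0], [0, 0, 0]],
    [[0, 0, 0], [0, 0, 0]],
  ],
)

```text
clock: 10.0
tcp_pos: [0.5128, -0.2305, 0.3123]
tcp_rot: [3.09, 0.559, 0.002]
contact_force: [-0.7, -0.3, 7.3]
gripper_width: 0.0005
grasp_force: 3.4
```

The tool no longer descends and the force is 7.3 N, so the key is fully down. Now I'll release it.

Call:
carry_out(
  plan=[
    [[0, 0, 0.3], [0, 0, 0]],
    [[0, 0, 0.5], [0, 0, 0]],
    [[0, 0, 2], [0, 0, 0]],
    [[0, 0, 3], [0, 0, 0]],
    [[0, 0, 3], [0, 0, 0]],
    [[0, 0, 3], [0, 0, 0]],
    [[0, 0, 0], [0, 0, 0]],
    [[0, 0, 0], [0, 0, 0]],
    [[0, 0, 0], [0, 0, 0]],
  ],
)

```text
clock: 10.9
tcp_pos: [0.5117, -0.2299, 0.427]
tcp_rot: [-3.089, -0.559, 0.005]
contact_force: [0.2, -0.6, -1.0]
gripper_width: 0.0001
grasp_force: 0.0
```

Run:
```python
from h import *
fs={n:manip.grab_frame(n) for n in("scene","side")}
c=np.hstack([cv2.resize(fs["scene"]["img"][120:220,230:330],(400,400),interpolation=cv2.INTER_CUBIC),cv2.resize(fs["side"]["img"][120:220,310:410],(400,400),interpolation=cv2.INTER_CUBIC)])
cv2.imwrite("pics/c4.png",c[:,:,::-1])
```

```text
(no output)
```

View pics/c4.png

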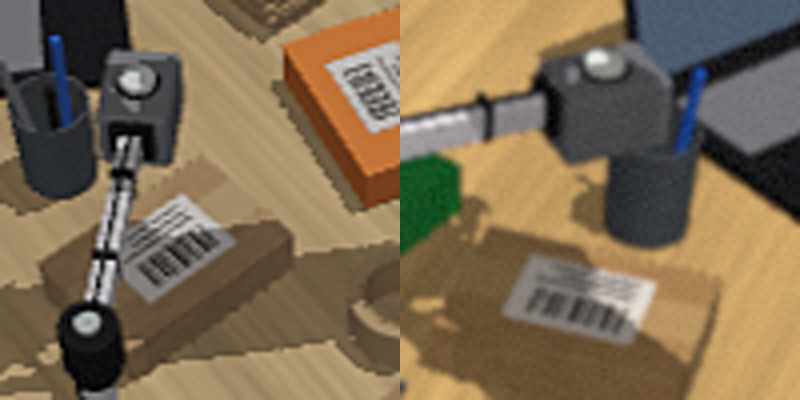

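The key is up again at (137,79) in the scene crop, and the head and parcel have not moved. The robot is clear, so I'm handing in.

```bash
python3 -c "
from bench import manip
print(manip.job_done())"
```

```text
the job is handed in; nothing more can be done
None
```

I handed the job in with the reader head about 10 mm from the flat parcel's label centre by my measurement, the scan key pressed fully down once and up again, and the parcels not visibly moved; no verdict came back.

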